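# Reload a rack instrument's plug-in modules

## Task

Pull the instrument's chassis out by its handle until it locks and let go of it, then stand every flat module that lies on the bench edge-on in a slot of the chassis's cage, one to a slot, brass contact edge down and fully seated. Then press the release button on top of the case and push the chassis fully home with the modules in it. Leave the mug, jar and screwdriver alone.

Things in the scene. Friction and masses are not known exactly. Their poses are not given: they have to be found in the camera images.
- instrument: Grey bench instrument case, 250 mm deep, 250 wide, 120 high, open at the front; fixed to the bench. Origin: on the bench, under the middle of its front edge. Its x points back into the case (away from the robot), y to the left, z up; it may stand turned by a few degrees.
- chassis (a joint): Travel of the chassis out of the case towards the robot (instrument's -x), m: 0 = fully home, 0.178 = end stop. Friction 1 N and a return spring (20 N/m): let go early, it creeps back to about 0.05. At about 0.170 a catch snaps in and it stays locked out, with a few mm of play; the last 20 mm before that pull harder, up to about 15 N. Modules go in while it is out.
- handle (a point): Middle of the chassis's pull handle: a steel bar of 10 mm diameter, 110 mm long along the instrument's y, 68 mm above the bench, standing 42 mm (centre) in front of the front panel (37 mm clear gap behind the bar). It moves with the chassis; axes as the instrument's.
- panel (a point): Middle of the lower edge of the chassis's front panel, on its front face (panel 216 mm wide, from 16 to 84 mm above the bench). With the chassis home it lies 6 mm in front of the case's front edge. Axes as the instrument's.
- release (a joint): Travel of the release button, m: 0 = up, 0.010 = fully down (2 N to start, 5 N fully down, springs back). It must go down more than about 8 mm to free the locked chassis, which then draws itself in to about 0.05 within a few seconds and has to be pushed the rest of the way.
- release_top (a point): Centre of the top of the round black release button (26 mm diameter) on the case's top, near its front edge, on the left; 144 mm above the bench when up. Pressed straight down.
- slot1 (a point): Slot 1 of 4 (slot1 nearest the panel, 30 mm apart along x): centre of its mouth, 62 mm above the bench; axes as the instrument's; moves with the chassis. 16 mm wide, 64 long (y), 40 deep; raked 20 degrees from upright, top leaning back into the case (+x). Bevelled lips, 6 mm all round, ridges 6 mm above the mouth. Takes any module; a seated one stands 40 mm out of it.
- slot2 (a point): Slot 2 of 4 (slot1 nearest the panel, 30 mm apart along x): centre of its mouth, 62 mm above the bench; axes as the instrument's; moves with the chassis. 16 mm wide, 64 long (y), 40 deep; raked 20 degrees from upright, top leaning back into the case (+x). Bevelled lips, 6 mm all round, ridges 6 mm above the mouth. Takes any module; a seated one stands 40 mm out of it.
- slot3 (a point): Slot 3 of 4 (slot1 nearest the panel, 30 mm apart along x): centre of its mouth, 62 mm above the bench; axes as the instrument's; moves with the chassis. 16 mm wide, 64 long (y), 40 deep; raked 20 degrees from upright, top leaning back into the case (+x). Bevelled lips, 6 mm all round, ridges 6 mm above the mouth. Takes any module; a seated one stands 40 mm out of it.
- slot4 (a point): Slot 4 of 4 (slot1 nearest the panel, 30 mm apart along x): centre of its mouth, 62 mm above the bench; axes as the instrument's; moves with the chassis. 16 mm wide, 64 long (y), 40 deep; raked 20 degrees from upright, top leaning back into the case (+x). Bevelled lips, 6 mm all round, ridges 6 mm above the mouth. Takes any module; a seated one stands 40 mm out of it.
- module1: Plug-in module 1 (absent in some runs): flat aluminium plate 80 x 56 x 10 mm, about 90 g, lying flat on the bench. Origin at its very centre. x along its 80 mm length towards the brass contact edge, y along its 56 mm width, z through its thickness; both faces are alike. Can be gripped across its 56 mm width.
- contact1 (a point): Middle of the brass contact edge of module 1, at the end of its 80 mm length.
- module2: Plug-in module 2 (absent in some runs): flat aluminium plate 80 x 56 x 10 mm, about 90 g, lying flat on the bench. Origin at its very centre. x along its 80 mm length towards the brass contact edge, y along its 56 mm width, z through its thickness; both faces are alike. Can be gripped across its 56 mm width.
- contact2 (a point): Middle of the brass contact edge of module 2, at the end of its 80 mm length.
- module3: Plug-in module 3 (absent in some runs): flat aluminium plate 80 x 56 x 10 mm, about 90 g, lying flat on the bench. Origin at its very centre. x along its 80 mm length towards the brass contact edge, y along its 56 mm width, z through its thickness; both faces are alike. Can be gripped across its 56 mm width.
- contact3 (a point): Middle of the brass contact edge of module 3, at the end of its 80 mm length.
- module4: Plug-in module 4 (absent in some runs): flat aluminium plate 80 x 56 x 10 mm, about 90 g, lying flat on the bench. Origin at its very centre. x along its 80 mm length towards the brass contact edge, y along its 56 mm width, z through its thickness; both faces are alike. Can be gripped across its 56 mm width.
- contact4 (a point): Middle of the brass contact edge of module 4, at the end of its 80 mm length.
- module5: Plug-in module 5 (absent in some runs): flat aluminium plate 80 x 56 x 10 mm, about 90 g, lying flat on the bench. Origin at its very centre. x along its 80 mm length towards the brass contact edge, y along its 56 mm width, z through its thickness; both faces are alike. Can be gripped across its 56 mm width.
- contact5 (a point): Middle of the brass contact edge of module 5, at the end of its 80 mm length.
- mug: White mug, 90 mm high; a bystander, origin under its centre.
- jar: Glass jar with black cap, 60 mm across, 85 mm high; a bystander, origin under its centre.
- screwdriver: Screwdriver lying on the bench; a bystander, origin at its middle, x towards the tip.
Things that resemble listed ones, but are neither listed nor needed, are in the scene too. Leave any green or orange look-alike of the module5 alone.

How it is judged:
By the outcome, as a careful person would: the job done as asked, in the order asked, and still so for the second after the job is handed in, with the robot touching nothing.
Of module1, module2, module3, module4, module5 only 3 to 4 are there at a start; the rules pass over those that are not, and their reading is None.
At some moment in a run one of module1, module2, module3, module4, module5 may be knocked a few centimetres aside while the robot is not near it.
It also fails if it takes over 208 s, if anything falls off the work surface, if the arm or the gripper's body presses on something with over 40 N, if the wrist force passes 120 N, or if a joint passes its speed limit or range.

## Robot

A 6-joint arm with a two-finger parallel gripper is mounted at the origin on the work surface. World frame = base frame: x ahead of the robot, y to its left, z up, the work surface at z = 0. Lengths are in m, angles in rad, forces in N, time in s.
With the tool pointing down it reaches from about 0.3 to 0.825 m from the base axis. Payload 5.4 kg.
Tool frame: the origin (TCP) lies at the very end of the fingers, on their centre line; the grasp point (between the pads) lies 19 mm behind it; z points along the fingers, x is the direction in which the jaws open and shut, and the axes are right-handed (so a half turn about z gives the same grasp; the last joint's range is limited). The gripper opens to 92 mm and grips with 3 to 60 N. Pads are 20 mm wide; open, the fingers measure 128 mm over their backs; the gripper's body (75 mm by 189 mm) begins 69 mm behind the grasp point.
Start: joints at [-1.432, 0.158, 1.597, -0, 1.386, -0.21], TCP at [0.196, -0.54, 0.215] pointing down, gripper open.
Joint ranges: [-2.91, 2.91], [-0.94, 2.29], [0.18, 2.7], [-1.29, 4.43], [0.17, 2.64], [-3, 3]. Speed limits (rad/s): [2.57, 2.57, 3.14, 3.14, 3.14, 3.14].

## Interface

Orientations are given as a rotation vector (axis times angle).
In Python, from workcell import bot gives the robot as it stands. Calls block until the motion is done:
- bot.goto(position, orientation): joint-space move of the TCP to a pose.
- bot.line_to(position, rot=None, max_speed=0.15): straight line of the TCP; rot=None keeps the orientation; max_speed is the mean speed in m/s.
- bot.set_joints(angles): joint-space move.
- bot.set_gripper(opening, newtons=None): opening from 0.0 (shut) to 1.0 (fully open); newtons is the grip in N (None keeps the last); returns when the fingers have stopped.
- bot.hold(seconds).
- bot.inverse_kinematics(position, orientation): joint angles nearest the present ones, or None.
- bot.read_camera(name): name is "side" or "top" or "wrist"; returns a dict with "pixels" (400x640x3 uint8, blue, green, red), "fx", "fy", "cx", "cy" (pixels), "R" (3x3) and "t" (3): a world point X has camera coordinates R X + t. Camera axes: x right, y down, z forward; pixel columns grow to the right and rows downward; lengths in m; the calibration is good to about 2 mm. The wrist camera is an equidistant fisheye: a pixel r from the principal point sees the ray r / f radians off the axis. A picture is of the moment at which its call begins. There is no depth.
A pose or a line that the arm cannot do raises bot.MotionError and nothing moves.
- bot.job_done(): hands the job in, once; it reports no verdict.
Readings, each from a call of its own:
- bot.current_clock(): time.
- bot.current_joints(): joint angles.
- bot.current_joint_vel(): joint speeds.
- bot.current_effort(): joint torques, N m.
- bot.current_ee_pos(): TCP position.
- bot.current_tool_rot(): TCP orientation.
- bot.current_contact_force(): force on the tool from outside, world axes, zero at the start.
- bot.current_ft_torque(): the same for the moment, N m.
- bot.current_opening(): opening from 0.0 (shut) to 1.0 (fully open).
Only numpy, scipy, OpenCV 4.12 (cv2) and the standard library are available. Lean on these libraries where they do the work, as an engineer would, in place of code of your own. Each camera call takes 0.05 s, during which the arm holds its last target.

## Working session

There is one attempt and no reset: what is moved stays moved. The work goes in short steps, each a Python script; the robot and the scene stay as the last script left them, time stands still between calls to the robot, and variables do not carry over. Pictures are saved under pics/ and viewed, and the job is handed in when it is done.

```bash
mkdir -p pics; ls
python3 - <<'E'
from workcell import bot
import cv2
for n in ["side","top","wrist"]:
    d=bot.read_camera(n); cv2.imwrite(f"pics/a_{n}.png",d["pixels"])
    print(n,d["fx"],d["fy"],d["cx"],d["cy"],d["R"],d["t"])
print(bot.current_clock(),bot.current_tool_rot())
E
```

```text
pics
side 394.8592921329611 394.8592921329611 309.06815124381103 191.86125958854018 [[-0.96794213 -0.24996268  0.02463087]
 [-0.15420347  0.51397998 -0.8438281 ]
 [ 0.19826576 -0.82057494 -0.536048  ]] [0.52692692 0.20920435 0.88474454]
top 483.6691422118444 483.6691422118444 320.706570508974 198.84335138821024 [[ 0.00499275 -0.99992401  0.01127138]
 [-0.99731201 -0.00580305 -0.0730416 ]
 [ 0.07310146 -0.01087641 -0.9972652 ]] [-0.03525645  0.55151313  1.23900609]
wrist 309.70691628693146 309.70691628693146 321.492648881813 203.61537130085264 [[ 0.34208304 -0.93966817 -0.00171114]
 [-0.90666806 -0.33054673  0.26209137]
 [-0.24684452 -0.08810558 -0.96504155]] [-0.57427442 -0.03055251  0.39195588]
0.15 [-2.57235408e+00  1.80164855e+00  1.55040647e-03]
```

View pics/a_top.png

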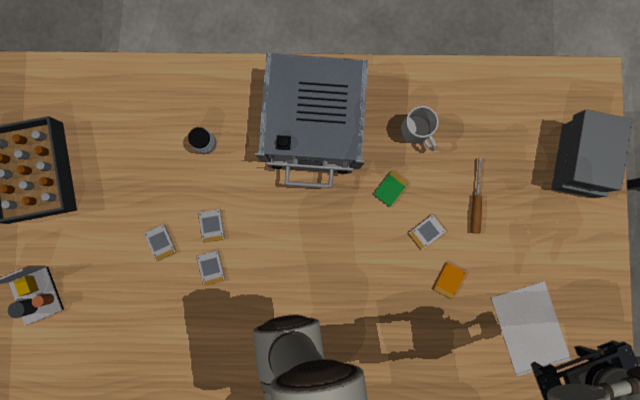

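View pics/a_side.png

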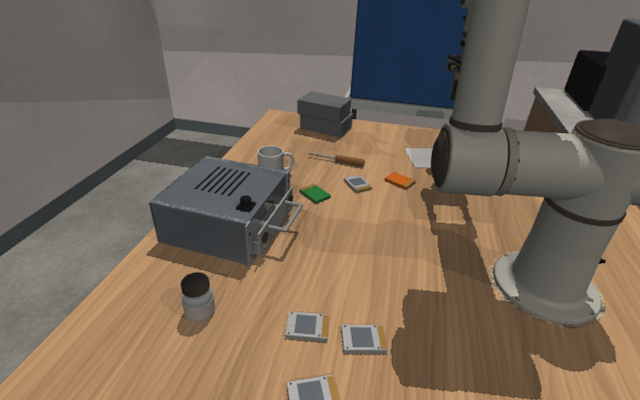

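View pics/a_wrist.png

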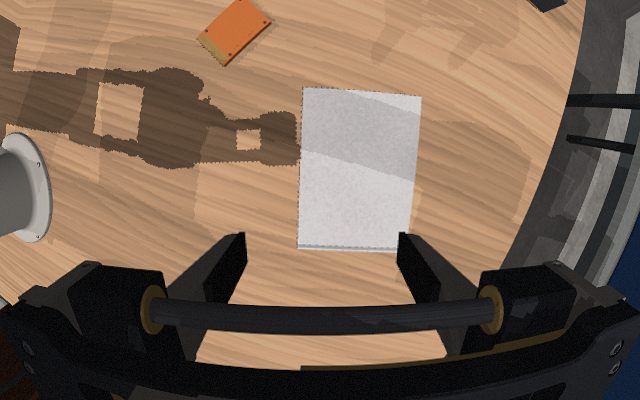

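Modules (top view): white/grey plates with dark label at (160,242), (211,225), (210,267), (427,232). The look-alikes are green (390,188) and orange (450,280). I'll confirm with an enlarged crop and measure.

```bash
cat > h.py <<'E'
from workcell import bot
import numpy as np, cv2
from scipy.spatial.transform import Rotation as Ro
def ray(d,uv):
    R=np.array(d["R"]);t=np.array(d["t"]);C=-R.T@t
    v=R.T@np.array([(uv[0]-d["cx"])/d["fx"],(uv[1]-d["cy"])/d["fy"],1]);return C,v
def onz(d,uv,z):
    C,v=ray(d,uv);return C+v*(z-C[2])/v[2]
def proj(d,X):
    p=np.array(d["R"])@np.array(X)+np.array(d["t"]);return np.array([d["cx"]+d["fx"]*p[0]/p[2],d["cy"]+d["fy"]*p[1]/p[2]])
def tri(d1,u1,d2,u2):
    A=[];b=[]
    for d,u in((d1,u1),(d2,u2)):
        C,v=ray(d,u);v=v/np.linalg.norm(v);P=np.eye(3)-np.outer(v,v);A.append(P);b.append(P@C)
    X=np.linalg.lstsq(np.vstack(A),np.hstack(b),rcond=None)[0];return X
E
python3 - <<'E'
from h import *
p=cv2.imread('pics/a_top.png')
a=cv2.resize(p[200:290,135:245],None,fx=4,fy=4,interpolation=cv2.INTER_CUBIC)
b=cv2.resize(p[165:300,365:475],None,fx=3,fy=3,interpolation=cv2.INTER_CUBIC)
H=max(a.shape[0],b.shape[0]);o=np.zeros((H,a.shape[1]+b.shape[1],3),np.uint8);o[:a.shape[0],:a.shape[1]]=a;o[:b.shape[0],a.shape[1]:]=b
cv2.imwrite('pics/crop1.png',o)
cv2.imwrite('pics/crop2.png',cv2.resize(p[40:200,245:385],None,fx=3.7,fy=3.7,interpolation=cv2.INTER_CUBIC))
E
```

```text
(no output)
```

View pics/crop1.png

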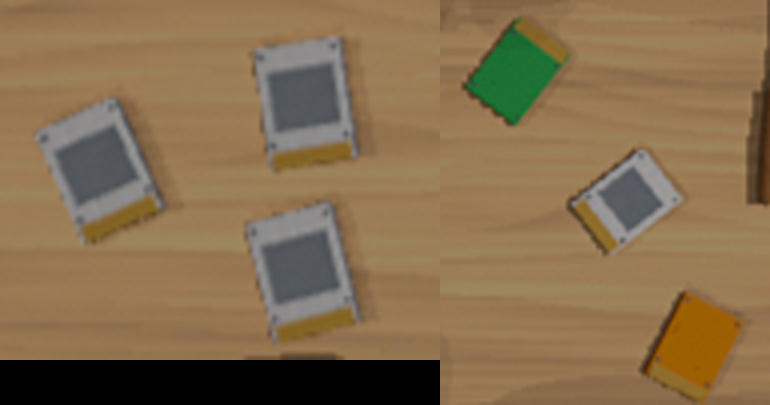

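View pics/crop2.png

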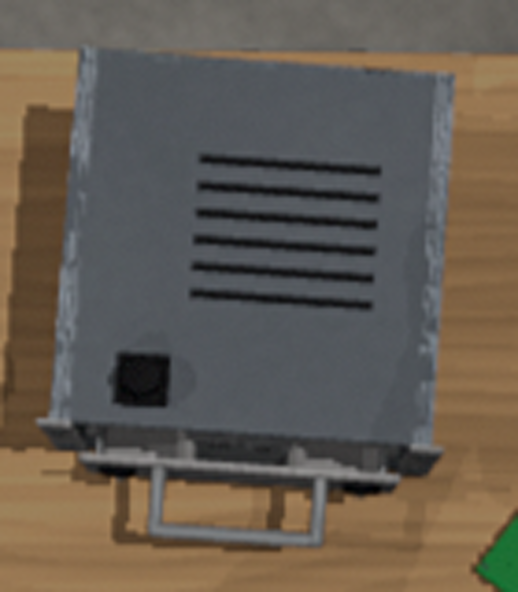

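Four white plates with dark label and brass edge are the modules (top pixels above); green and orange plates are decoys. Release button at crop (141,379). Handle bar at crop y≈535. Now numbers.

```bash
cat >> h.py <<'E'
def find_modules(d,z=0.010):
    """module plates: low-saturation bright frame + label + brass; box on z plane"""
    im=d["pixels"];hsv=cv2.cvtColor(im,cv2.COLOR_BGR2HSV)
    h,s,v=cv2.split(hsv)
    grey=((s<70)&(v>60)).astype(np.uint8)*255
    grey=cv2.morphologyEx(grey,cv2.MORPH_CLOSE,np.ones((5,5)))
    cs,_=cv2.findContours(grey,cv2.RETR_EXTERNAL,cv2.CHAIN_APPROX_NONE)
    brass=((s>150)&(v>100)&(h>15)&(h<30)).astype(np.uint8)
    out=[]
    for c in cs:
        a=cv2.contourArea(c)
        if not 250<a<1500: continue
        P=np.array([onz(d,q[0],z)[:2] for q in c],np.float32)
        (cx,cy),(w,l),ang=cv2.minAreaRect(P)
        if not(0.045<min(w,l)<0.075 and 0.05<max(w,l)<0.09): continue
        m=c[:,0].mean(0);yy,xx=np.nonzero(brass)
        near=np.hypot(xx-m[0],yy-m[1])<22
        bc=np.array([xx[near].mean(),yy[near].mean()]) if near.sum()>8 else None
        out.append(dict(px=m,area=a,c=np.array([cx,cy]),w=w,l=l,ang=ang,box=cv2.boxPoints(((cx,cy),(w,l),ang)),nb=int(near.sum()),b=None if bc is None else onz(d,bc,z)[:2]))
    return out
E
python3 - <<'E'
from h import *
np.set_printoptions(precision=4,suppress=True)
d=bot.read_camera("top")
for m in find_modules(d): print(m["px"],m["area"],m["c"],m["w"],m["l"],m["ang"],m["nb"],m["b"])
f=lambda x,y:(245+(x+.5)/3.7-.5,40+(y+.5)/3.7-.5)
for n,q,z in [("BL",(82,47),.12),("BR",(453,74),.12),("FL",(50,418),.12),("FR",(440,448),.12),("btn",(141,379),.144),("hL",(153,531),.068),("hR",(322,541),.068),("v1",(199,157),.12),("v2",(381,170),.12)]:
    print(n,onz(d,f(*q),z))
E
```

```text
[210.3333 267.9905] 567.5 [0.372  0.2529] 0.07976778596639633 0.05815933272242546 15.19278335571289 68 [0.3374 0.2442]
[159.3673 242.0714] 571.0 [0.4384 0.3866] 0.07832568883895874 0.058959078043699265 24.991039276123047 74 [0.4048 0.3719]
[426.5632 231.5517] 565.5 [ 0.4682 -0.311 ] 0.05823691561818123 0.0812908187508583 36.76822280883789 74 [ 0.4457 -0.2829]
[211.0755 225.3302] 554.0 [0.4814 0.2535] 0.08032071590423584 0.058533281087875366 9.838509559631348 68 [0.4466 0.2473]
BL [0.9033 0.1026 0.12  ]
BR [ 0.8872 -0.1431  0.12  ]
FL [0.6553 0.1202 0.12  ]
FR [ 0.6373 -0.1341  0.12  ]
btn [0.6768 0.0596 0.144 ]
hL [0.5872 0.0556 0.068 ]
hR [ 0.5811 -0.0591  0.068 ]
v1 [0.8297 0.0246 0.12  ]
v2 [ 0.8219 -0.0955  0.12  ]
```

Run:
```python
from h import *
p=cv2.imread('pics/a_side.png')
cv2.imwrite('pics/crop3.png',cv2.resize(p[150:270,150:310],None,fx=4.8,fy=4.8,interpolation=cv2.INTER_CUBIC))
```

```text
(no output)
```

View pics/crop3.png

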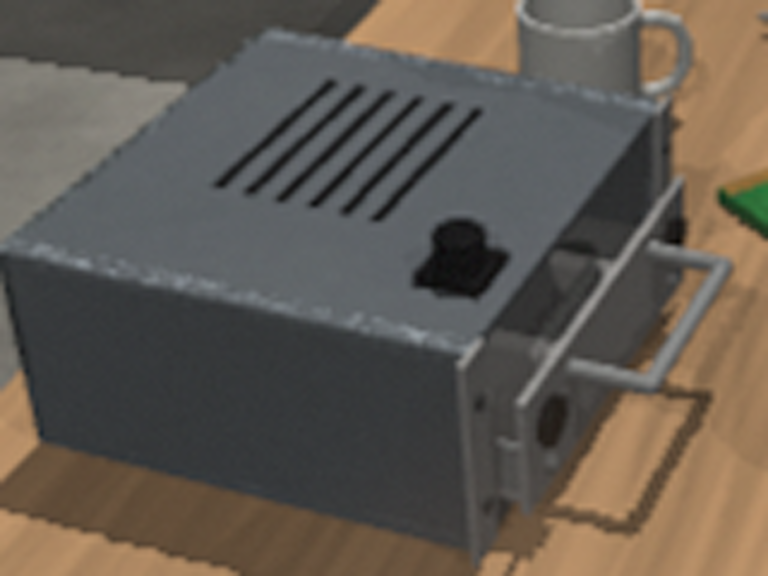

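Run:
```python
from h import *
np.set_printoptions(precision=4,suppress=True)
t=bot.read_camera("top");s=bot.read_camera("side")
f=lambda x,y:(245+(x+.5)/3.7-.5,40+(y+.5)/3.7-.5)
g=lambda x,y:(150+(x+.5)/4.8-.5,150+(y+.5)/4.8-.5)
print(tri(t,f(153,531),s,g(652,383)),tri(t,f(322,541),s,g(728,265)),tri(t,f(141,379),s,g(460,232)))
for q in [(652,383),(728,265)]: print(onz(s,g(*q),.068))
print(onz(s,g(460,232),.144))
# IK study
yaw=-np.radians(3.7)
ex=np.array([np.cos(yaw),np.sin(yaw),0]);ey=np.array([-ex[1],ex[0],0])
def tool(zdir,xdir):
    z=zdir/np.linalg.norm(zdir);x=xdir-(xdir@z)*z;x/=np.linalg.norm(x);return Ro.from_matrix(np.c_[x,np.cross(z,x),z]).as_rotvec()
for sg in(1,-1):
    print("handle",bot.inverse_kinematics([.584,-.002,.052],tool(np.array([0,0,-1.]),sg*ex)),bot.inverse_kinematics([.40,.01,.052],tool(np.array([0,0,-1.]),sg*ex)))
mods=[((.372,.2529),(.3374,.2442)),((.4384,.3866),(.4048,.3719)),((.4682,-.311),(.4457,-.2829)),((.4814,.2535),(.4466,.2473))]
for c,b in mods:
    mx=np.r_[np.subtract(b,c),0];mx/=np.linalg.norm(mx);my=np.cross([0,0,1],mx)
    for tl in(0,20,30,40,50):
        for sg in(1,-1):
            a=np.radians(tl);z=np.array([0,0,-np.cos(a)])+np.sin(a)*mx
            P=np.r_[c,0]-.02*mx+[0,0,.008]
            q=bot.inverse_kinematics(P,tool(z,sg*my)); q2=bot.inverse_kinematics(P-.12*z,tool(z,sg*my)); print(c,tl,sg,None if q is None else np.array(q), q2 is not None)
print("insert")
for X in (.45,.48,.51,.54,.57):
  for tl in(0,20,30,40,50):
    for sg in(1,-1):
        a=np.radians(20+tl);z=ex*np.cos(a)-np.array([0,0,np.sin(a)])
        q=bot.inverse_kinematics([X,0.005,.09],tool(z,sg*ey));q2=bot.inverse_kinematics([X,0.005,.19],tool(z,sg*ey));print(X,tl,sg,None if q is None else np.array(q),q2 is not None)
```

```text
[0.5877 0.0556 0.0709] [ 0.5816 -0.0591  0.0662] [0.6789 0.0602 0.1438]
[0.5897 0.0521 0.068 ]
[ 0.5813 -0.0565  0.068 ]
[0.6811 0.0605 0.144 ]
handle [-0.2102  0.3582  1.6997 -0.      1.0837 -0.1456] [-0.2793 -0.1014  2.2118 -0.      1.0312 -0.2148]
handle None [-0.2793 -0.1014  2.2118  0.      1.0312  2.9268]
(0.372, 0.2529) 0 1 [ 0.3237  0.1696  2.0408 -0.      0.9312  1.6481] True
(0.372, 0.2529) 0 -1 [ 0.3237  0.1696  2.0408 -0.      0.9312 -1.4934] True
(0.372, 0.2529) 20 1 [0.3085 0.4372 1.7444 0.022  1.3086 1.6236] True
(0.372, 0.2529) 20 -1 [ 0.3085  0.4372  1.7444  0.022   1.3086 -1.518 ] True
(0.372, 0.2529) 30 1 [0.3034 0.579  1.5953 0.0286 1.4902 1.6179] True
(0.372, 0.2529) 30 -1 [ 0.3034  0.579   1.5953  0.0286  1.4902 -1.5237] True
(0.372, 0.2529) 40 1 [0.2994 0.7233 1.4474 0.0342 1.6683 1.6148] True
(0.372, 0.2529) 40 -1 [ 0.2994  0.7233  1.4474  0.0342  1.6683 -1.5268] True
(0.372, 0.2529) 50 1 [0.2964 0.8683 1.3018 0.0398 1.8433 1.6137] True
(0.372, 0.2529) 50 -1 [ 0.2964  0.8683  1.3018  0.0398  1.8433 -1.5279] True
(0.4384, 0.3866) 0 1 [ 0.5126  0.4683  1.6528 -0
[... 4313 characters left out ...]
3 -0.0508  2.1211  0.0968  0.7303  1.3201] True
0.57 0 1 [-0.3705  0.1065  2.5497  2.7211  0.7662  1.7749] True
0.57 0 -1 [-0.3705  0.1065  2.5497  2.7211  0.7662 -1.3667] True
0.57 20 1 [-0.314  -0.1349  2.4399  1.6767  0.1913  2.8714] True
0.57 20 -1 [-0.314  -0.1349  2.4399  1.6767  0.1913 -0.2702] True
0.57 30 1 [-0.2853 -0.1251  2.3248  0.512   0.2914 -2.2348] True
0.57 30 -1 [-0.2853 -0.1251  2.3248  0.512   0.2914  0.9068] True
0.57 40 1 [-0.2595 -0.0634  2.189   0.2     0.5092 -1.9153] True
0.57 40 -1 [-0.2595 -0.0634  2.189   0.2     0.5092  1.2263] True
0.57 50 1 [-0.2373  0.0306  2.0405  0.0884  0.7282 -1.7993] True
0.57 50 -1 [-0.2373  0.0306  2.0405  0.0884  0.7282  1.3423] True
```

```bash
cat >> h.py <<'E'
yaw=-np.radians(3.7)
ex=np.array([np.cos(yaw),np.sin(yaw),0]);ey=np.array([-ex[1],ex[0],0]);ez=np.array([0,0,1.])
def tool(zdir,xdir):
    z=zdir/np.linalg.norm(zdir);x=xdir-(xdir@z)*z;x=x/np.linalg.norm(x);return Ro.from_matrix(np.c_[x,np.cross(z,x),z]).as_rotvec()
np.set_printoptions(precision=4,suppress=True)
def snap(name,fn):
    d=bot.read_camera(name);cv2.imwrite(f"pics/{fn}.png",d["pixels"]);return d
def st(m=""): print(m,round(bot.current_clock(),2),np.array(bot.current_ee_pos()),"F",np.array(bot.current_contact_force()),"op",round(bot.current_opening(),3))
E
python3 - <<'E'
from h import *
H=np.array([.5847,-.0018,0])-.015*ey
rot=tool(-ez,ex)
bot.goto(H+[0,0,.17],rot)
bot.set_gripper(.36,45)
st("above")
bot.line_to(H+[0,0,.050],max_speed=.12); st("down")
snap("side","b_side")
bot.set_gripper(0.0,45); st("grip")
E
```

```text
above 3.59 [ 0.5837 -0.0167  0.17  ] F [0.3527 0.1651 0.5047] op 0.357
down 4.74 [ 0.5845 -0.0169  0.051 ] F [-0.0518 -0.0849  0.8437] op 0.362
grip 5.29 [ 0.5842 -0.0168  0.0504] F [-0.0002  0.5554  1.2908] op 0.093
```

View pics/b_side.png

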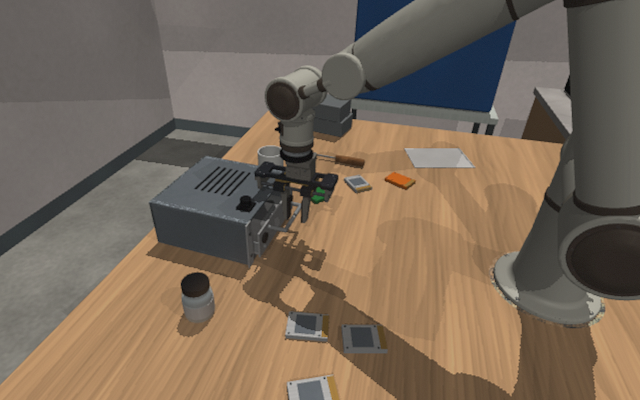

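The fingers straddle the bar (around pixel (305,205)), and the opening of about 9 mm matches the 10 mm bar. Pulling now.

Run:
```python
from h import *
p0=np.array(bot.current_ee_pos())
bot.line_to(p0-.135*ex,max_speed=.1); st("135")
for s in (.145,.150,.154,.158,.161,.164,.167,.170):
    bot.line_to(p0-s*ex,max_speed=.06); st(s)
    if abs(np.array(bot.current_contact_force())@ex)>28: break
```

```text
135 6.78 [ 0.4495 -0.0082  0.0504] F [ 2.3667 -0.9081  0.3168] op 0.095
0.145 7.1 [ 0.4398 -0.0075  0.0504] F [ 3.7081 -0.3762 -1.7787] op 0.091
0.15 7.35 [ 0.4349 -0.0072  0.0504] F [ 4.5549 -1.2702 -3.776 ] op 0.091
0.154 7.6 [ 0.4302 -0.0069  0.0504] F [ 1.5752 -0.5228  0.3345] op 0.094
0.158 7.85 [ 0.4263 -0.0067  0.0504] F [ 3.2585 -1.3466 -0.8724] op 0.097
0.161 8.1 [ 0.4234 -0.0065  0.0504] F [ 1.5203 -0.9087 -1.2441] op 0.09
0.164 8.35 [ 0.4207 -0.0063  0.0504] F [ 3.8649 -0.5382 -3.9691] op 0.095
0.167 8.6 [ 0.4207 -0.0063  0.0505] F [ 16.871   -1.3591 -17.8588] op 0.09
0.17 8.85 [ 0.4208 -0.0064  0.0506] F [ 30.103   -0.2042 -31.0096] op 0.092
```

End stop reached after 163.5 mm of travel (start was about 14.5 mm out, which fits 178 mm). Relax, let go and look.

Run:
```python
from h import *
p0=np.array(bot.current_ee_pos())
bot.line_to(p0+.004*ex,max_speed=.06); st("relax")
bot.set_gripper(.36,45); st("open")
p=np.array(bot.current_ee_pos())
bot.line_to(p+[0,0,.13],max_speed=.2)
bot.goto([.25,0.0,.42],tool(-ez,ex)); st()
bot.set_gripper(1.0)
d=snap("top","c_top");snap("side","c_side");snap("wrist","c_wrist")
for m in find_modules(d): print(m["px"],m["area"],m["c"],m["w"],m["l"],m["ang"],m["nb"],m["b"])
p=d["pixels"]
cv2.imwrite('pics/c_crop.png',cv2.resize(p[130:270,245:385],None,fx=4.2,fy=4.2,interpolation=cv2.INTER_CUBIC))
```

```text
relax 9.18 [ 0.425  -0.0066  0.0504] F [ 4.8062 -0.493  -3.7154] op 0.092
open 9.71 [ 0.4245 -0.0066  0.0506] F [-0.4367  0.006   0.1012] op 0.356
 11.65 [ 0.2503 -0.0001  0.4186] F [ 0.2815 -0.1226 -0.3494] op 0.362
[209.4949 267.3333] 563.5 [0.3728 0.253 ] 0.07816064357757568 0.05815230309963226 15.37219524383545 19 [0.3331 0.2603]
[159.3673 242.0816] 570.0 [0.4382 0.3865] 0.07790557295084 0.058959078043699265 24.99104118347168 72 [0.4049 0.372 ]
[426.3523 231.5795] 563.0 [ 0.4676 -0.3105] 0.05849171429872513 0.08224658668041229 37.455955505371094 74 [ 0.4457 -0.2829]
[211.0849 225.3302] 555.0 [0.4814 0.2535] 0.08032071590423584 0.058533281087875366 9.838509559631348 67 [0.4466 0.2477]
```

View pics/c_crop.png

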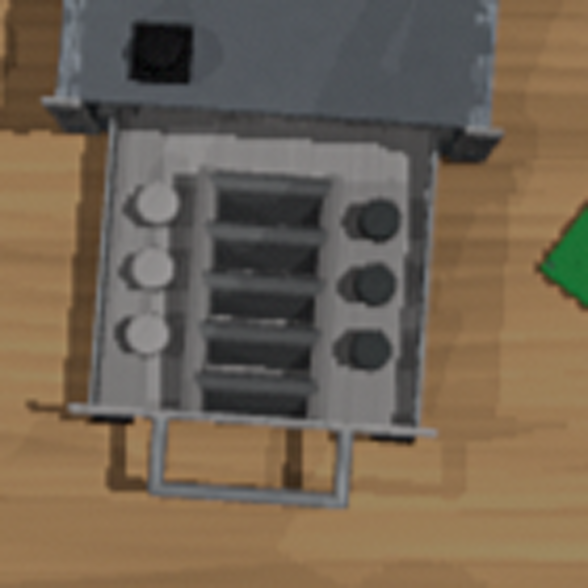

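View pics/c_side.png

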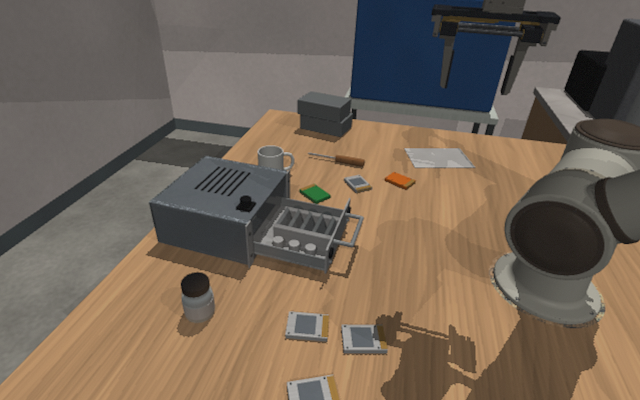

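View pics/c_wrist.png

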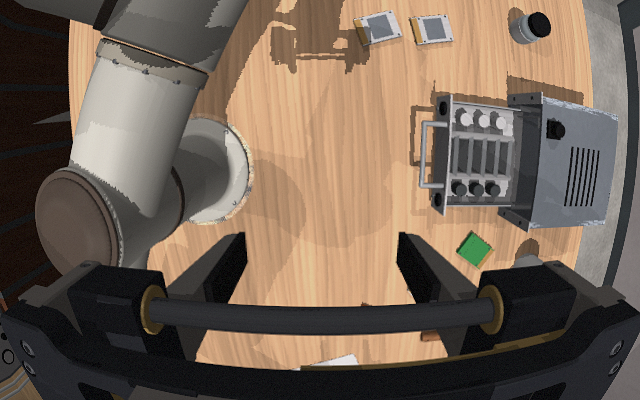

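Run:
```python
from h import *
d=bot.read_camera("top");s=bot.read_camera("side")
f=lambda x,y:(245+(x+.5)/4.2-.5,130+(y+.5)/4.2-.5)
O=onz(d,f(250,496),.068);print("handle",O)
for n,L,R in [("r5",(212,179),(328,184)),("r4",(208,231),(325,237)),("r3",(205,279),(321,286)),("r2",(202,328),(316,336)),("r1",(198,379),(311,387))]:
    a=onz(d,f(*L),.068);b=onz(d,f(*R),.068);m=(a+b)/2
    print(n,a,b,"ang",np.degrees(np.arctan2(*(a-b)[:2])),"rel",(m-O)@ex,(m-O)@ey,"w",np.linalg.norm(a-b))
a=onz(d,f(85,409),.084);b=onz(d,f(430,433),.084);print("panel",(a+b)/2,((a+b)/2-O)@ex,((a+b)/2-O)@ey)
p=s["pixels"]
cv2.imwrite('pics/c_crop2.png',cv2.resize(p[185:275,240:370],None,fx=6,fy=6,interpolation=cv2.INTER_CUBIC))
```

```text
handle [0.4262 0.0088 0.068 ]
r5 [0.6149 0.033  0.068 ] [ 0.6123 -0.0365  0.068 ] ang 2.1165455774683437 rel 0.1877299368760339 0.0015453374029215626 w 0.06949290931842092
r4 [0.5836 0.0351 0.068 ] [ 0.5804 -0.0348  0.068 ] ang 2.598555595317881 rel 0.1560855613760511 0.0013801826038838743 w 0.06998503005278259
r3 [0.5548 0.0366 0.068 ] [ 0.551  -0.0326  0.068 ] ang 3.1281754819176704 rel 0.12694853489144356 0.0013871418948487072 w 0.06929982655245473
r2 [0.5256 0.0381 0.068 ] [ 0.5212 -0.0298  0.068 ] ang 3.6993651741326845 rel 0.09729895544262168 0.001648352774429429 w 0.06802656253765872
r1 [0.4952 0.0402 0.068 ] [ 0.4908 -0.0269  0.068 ] ang 3.743602804007085 rel 0.06684691591568939 0.002140176792222831 w 0.06730746831454143
panel [0.4703 0.0043 0.084 ] 0.04436951823062053 -0.0016186395918191064
```

View pics/c_crop2.png

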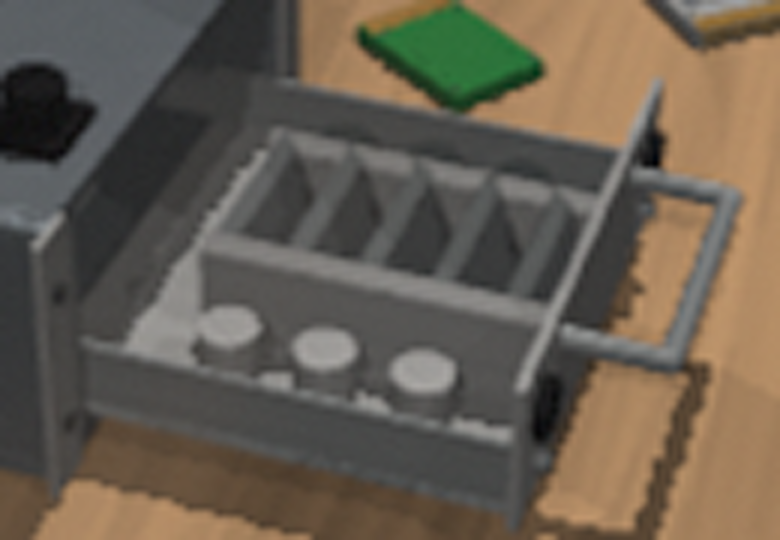

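Four slots lie between the five ridges (side crop x≈255–560). I'll take a closer wrist view to fix the ridge positions.

```bash
cat >> h.py <<'E'
def wproj(d,X):
    p=np.array(d["R"])@np.array(X)+np.array(d["t"]);r=np.hypot(p[0],p[1]);th=np.arctan2(r,p[2])
    return np.array([d["cx"]+d["fx"]*th*p[0]/r,d["cy"]+d["fy"]*th*p[1]/r])
def wray(d,uv):
    R=np.array(d["R"]);C=-R.T@np.array(d["t"]);a=np.array([uv[0]-d["cx"],uv[1]-d["cy"]]);r=np.hypot(*a);th=r/d["fx"]
    return C,R.T@np.r_[np.sin(th)*a/max(r,1e-9),np.cos(th)]
def wonz(d,uv,z):
    C,v=wray(d,uv);return C+v*(z-C[2])/v[2]
E
python3 - <<'E'
from h import *
bot.goto([.47,0.01,.20],tool(-ez,-ey)); st()
d=snap("wrist","d_wrist"); print(-np.array(d["R"]).T@np.array(d["t"]))
E
```

```text
14.47 [0.4702 0.0098 0.2006] F [-0.2176 -0.0454 -0.156 ] op 1.0
[0.5434 0.0049 0.3722]
```

View pics/d_wrist.png

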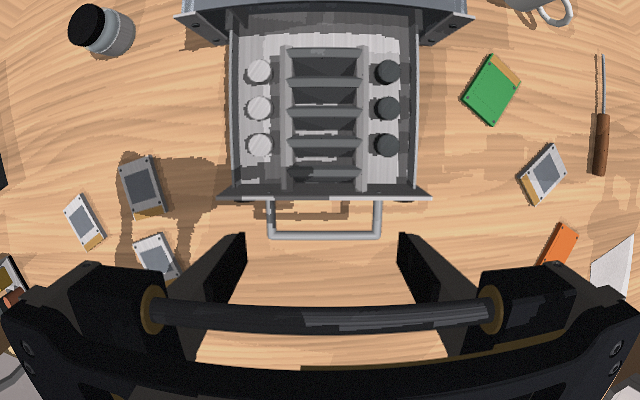

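Run:
```python
from h import *
p=cv2.imread('pics/d_wrist.png')
o=cv2.resize(p[35:205,265:385],None,fx=3.5,fy=3.5,interpolation=cv2.INTER_CUBIC)
cv2.imwrite('pics/d_crop.png',np.hstack([o,cv2.convertScaleAbs(o,alpha=2,beta=0)])[:, :800])
```

```text
(no output)
```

View pics/d_crop.png

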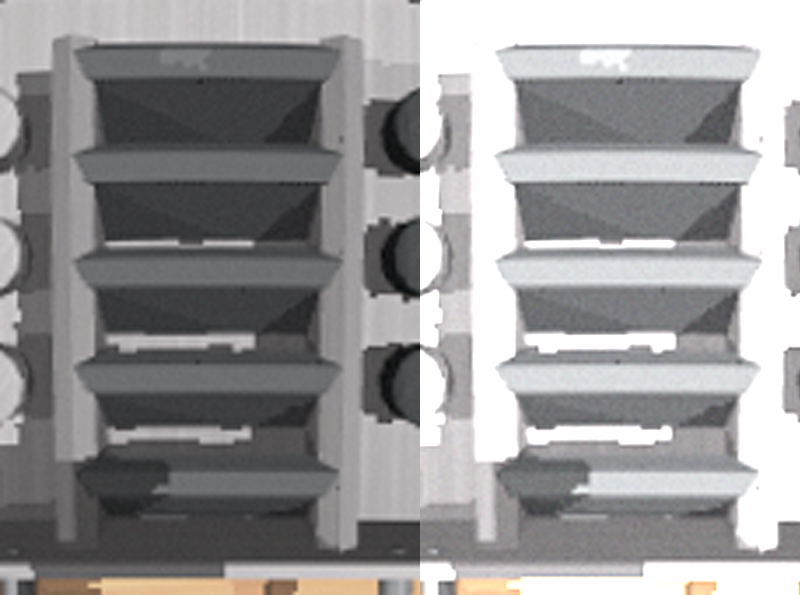

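Run:
```python
from h import *
d=bot.read_camera("wrist");t=bot.read_camera("top")
f=lambda x,y:(265+(x+.5)/3.5-.5,35+(y+.5)/3.5-.5)
print("handle",wonz(d,(324.5,235),.068),wonz(d,(270,234),.068),wonz(d,(380,236),.068))
for n,rt,rb in [("r5",50,81),("r4",151,182),("r3",255,287),("r2",359,392),("r1",468,497)]:
    a=wonz(d,f(78,rt),.068);b=wonz(d,f(338,rt),.068);m=(a+b)/2
    q=wonz(d,f(208,rb),.062)
    print(n,"apex",m,"ylen",np.linalg.norm(a-b),"lowedge",q, "mouthc(slot in front)",q-.0085*ex, np.degrees(np.arctan2(*(a-b)[:2])))
```

```text
handle [0.4269 0.009  0.068 ] [0.4314 0.0665 0.068 ] [ 0.4216 -0.0499  0.068 ]
r5 apex [ 0.6168 -0.0025  0.068 ] ylen 0.07233367069033964 lowedge [ 0.6082 -0.002   0.062 ] mouthc(slot in front) [ 0.5997 -0.0014  0.062 ] 3.498613652998189
r4 apex [ 0.5873 -0.0006  0.068 ] ylen 0.07207292357262139 lowedge [ 0.5785 -0.0001  0.062 ] mouthc(slot in front) [0.57   0.0005 0.062 ] 3.5331104717590507
r3 apex [0.5577 0.0013 0.068 ] ylen 0.07225095092783419 lowedge [0.5484 0.0018 0.062 ] mouthc(slot in front) [0.5399 0.0024 0.062 ] 3.5667196845984073
r2 apex [0.5284 0.0031 0.068 ] ylen 0.07287630317621505 lowedge [0.5183 0.0037 0.062 ] mouthc(slot in front) [0.5098 0.0043 0.062 ] 3.5992865137741963
r1 apex [0.4974 0.0051 0.068 ] ylen 0.07402759375869161 lowedge [0.4878 0.0057 0.062 ] mouthc(slot in front) [0.4793 0.0062 0.062 ] 3.633217874399825
```

Slots agree from both ridges and mouth edges (30 mm pitch, 40 mm behind the panel). Helper for pick, first module: D at top px (211,225).

```bash
cat >> h.py <<'E'
import json
SLOT={4:np.array([.5998,-.0014,.062]),3:np.array([.5701,.0005,.062]),2:np.array([.5402,.0024,.062]),1:np.array([.5102,.0043,.062])}
TL=np.radians(40)
def measure(near=None,d=None):
    d=d or bot.read_camera("top")
    M=[]
    for m in find_modules(d):
        if m["b"] is None: continue
        # 56 mm side vs 80 mm side -> long axis
        B=m["box"];e1=B[1]-B[0];e2=B[2]-B[1];L=e1 if np.linalg.norm(e1)>np.linalg.norm(e2) else e2
        L=L/np.linalg.norm(L); L=L*np.sign(L@(m["b"]-m["c"]))
        M.append((m["c"],L,m["px"],m["w"],m["l"]))
    if near is None: return M
    return min(M,key=lambda k:np.hypot(*(k[0]-near)))
def pick(c,L,off=-.0203,z=.0085,grip=50):
    mx=np.r_[L,0];my=np.cross(ez,mx)
    zt=-np.cos(TL)*ez+np.sin(TL)*mx;rot=tool(zt,my)
    P=np.r_[c,0]+off*mx+z*ez
    bot.goto(P-.10*zt,rot);bot.set_gripper(1.0)
    bot.line_to(P-.03*zt,max_speed=.2);bot.line_to(P,max_speed=.06);st("at")
    p=np.array(bot.current_ee_pos());Rt=Ro.from_rotvec(bot.current_tool_rot())
    bot.set_gripper(0.0,grip);st("gripped")
    Rm=Ro.from_matrix(np.c_[mx,my,ez])
    rel=Rt.inv().apply(np.r_[c,.005]-p);rel[0]=0.0   # jaws centre it
    Rr=(Ro.from_matrix(np.c_[my,np.cross(zt,my),zt]).inv()*Rm)
    json.dump(dict(rel=rel.tolist(),Rr=Rr.as_quat().tolist()),open("held.json","w"))
    bot.line_to(p+.11*ez,max_speed=.12);st("lifted")
def mpose(C):
    """tool pose for module centre C in slot attitude"""
    h=json.load(open("held.json"));s,c_=np.sin(np.radians(20)),np.cos(np.radians(20))
    xm=-s*ex-c_*ez;zm=-c_*ex+s*ez;ym=np.cross(zm,xm)
    Rt=Ro.from_matrix(np.c_[xm,ym,zm])*Ro.from_quat(h["Rr"]).inv()
    return C-Rt.apply(h["rel"]),Rt.as_rotvec()
UP=np.sin(np.radians(20))*ex+np.cos(np.radians(20))*ez
E
python3 - <<'E'
from h import *
m=measure((.4814,.2535));print(m)
c,L=m[0],m[1]
pick(c,L)
snap("side","e_side");snap("wrist","e_wrist")
for k in SLOT:
    for s in (.13,.055,0):
        P,r=mpose(SLOT[k]+s*UP);q=bot.inverse_kinematics(P,r);print(k,s,P,None if q is None else np.array(q))
E
```

```text
(array([0.4815, 0.2535]), array([-0.9865, -0.1638]), array([210.981 , 225.4857]), 0.0801599770784378, 0.05756467580795288)
at 17.27 [0.5014 0.2568 0.0085] F [-0.1713 -0.0793 -0.1148] op 1.004
gripped 17.94 [0.5016 0.2568 0.0085] F [ 0.859  -0.0766 -0.4828] op 0.59
lifted 19.01 [0.5008 0.2566 0.1175] F [ 0.2694  0.1112 -1.8757] op 0.593
4 0.13 [ 0.6478 -0.0045  0.2044] [-0.2366 -0.0237  1.8971  0.1252  0.7548  1.33  ]
4 0.055 [ 0.6222 -0.0028  0.1339] [-0.2464  0.0009  2.0246  0.1595  0.6056  1.2813]
4 0 [ 0.6034 -0.0016  0.0822] [-0.2544  0.0428  2.1026  0.2023  0.4888  1.2268]
3 0.13 [ 0.6181 -0.0026  0.2044] [-0.2482 -0.1056  1.9748  0.1328  0.7605  1.3148]
3 0.055 [ 0.5925 -0.0009  0.1339] [-0.2594 -0.081   2.1037  0.1697  0.6103  1.262 ]
3 0 [0.5737 0.0003 0.0822] [-0.2686 -0.0371  2.1828  0.2165  0.4911  1.2018]
2 0.13 [ 0.5882 -0.0007  0.2044] [-0.2616 -0.1922  2.0512  0.1407  0.7724  1.2986]
2 0.055 [0.5626 0.001  0.1339] [-0.2746 -0.1691  2.1823  0.1799  0.622   1.2415]
2 0 [0.5438 0.0022 0.0822] [-0.2854 -0.124   2.2631  0.2302  0.5006  1.1761]
1 0.13 [0.5582 0.0012 0.2044] [-0.2771 -0.2844  2.1261  0.1488  0.7916  1.2811]
1 0.055 [0.5326 0.0029 0.1339] [-0.2925 -0.2649  2.2605  0.1897  0.6423  1.22  ]
1 0 [0.5138 0.0041 0.0822] [-0.3052 -0.22    2.3438  0.2424  0.5194  1.1499]
```

View pics/e_side.png

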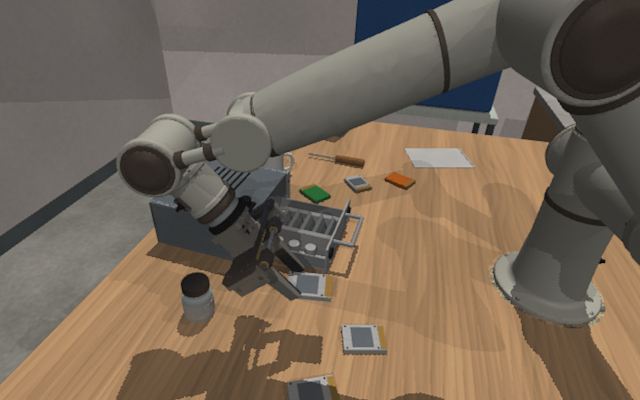

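View pics/e_wrist.png

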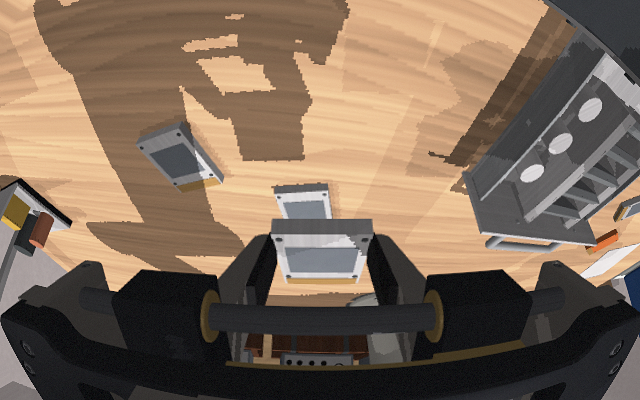

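```bash
cat >> h.py <<'E'
def held_corners():
    h=json.load(open("held.json"));p=np.array(bot.current_ee_pos());Rt=Ro.from_rotvec(bot.current_tool_rot())
    Rm=Rt*Ro.from_quat(h["Rr"]);C=p+Rt.apply(h["rel"])
    return C,Rm,[C+Rm.apply([sx*.04,sy*.028,.005]) for sx in(-1,1) for sy in(-1,1)]
def to_slot(k,fn):
    p=np.array(bot.current_ee_pos())
    bot.line_to(p+[0,0,.28-p[2]],max_speed=.25)
    P,r=mpose(SLOT[k]+.16*UP+0.04*ez);bot.goto(P,r);st("high")
    P,r=mpose(SLOT[k]+.06*UP);bot.line_to(P,r,max_speed=.15);bot.hold(.3);st("pre")
    d=snap("wrist",fn+"_w");C,Rm,cs=held_corners();print("C",C,"px",[wproj(d,q).round(1).tolist() for q in cs])
    snap("side",fn+"_s")
E
python3 - <<'E'
from h import *
d=bot.read_camera("wrist");C,Rm,cs=held_corners();print("C",C,"px",[wproj(d,q).round(1).tolist() for q in cs])
to_slot(4,"f4")
E
```

```text
C [0.4809 0.2533 0.1141] px [[269.6, 231.4], [372.3, 231.5], [284.8, 282.4], [357.4, 282.5]]
high 21.16 [ 0.6576 -0.0046  0.2712] F [-0.1065  0.4336 -0.6599] op 0.588
pre 22.53 [ 0.6243 -0.0031  0.1393] F [ 0.3717  0.3505 -0.4598] op 0.592
C [ 0.6206 -0.0028  0.1188] px [[269.9, 234.2], [371.9, 234.2], [284.9, 284.1], [357.1, 284.2]]
```

View pics/f4_w.png

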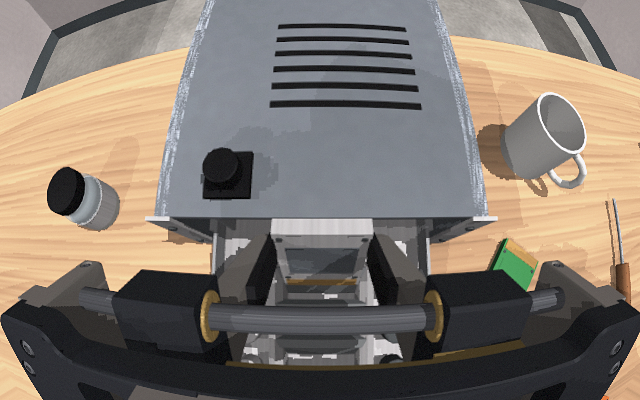

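View pics/f4_s.png

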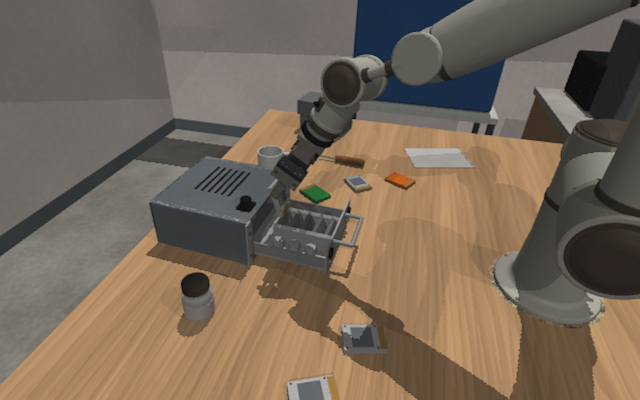

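The held plate matches its prediction (edges at rows ≈235 and ≈285 against 234/284) and hangs over slot 4. Inserting.

```bash
cat >> h.py <<'E'
def insert(k,smin=-.004):
    f0=np.array(bot.current_contact_force())
    for s in list(np.arange(.045,.0,-.005))+list(np.arange(.0,smin-1e-6,-.002)):
        P,r=mpose(SLOT[k]+s*UP);bot.line_to(P,r,max_speed=.06)
        F=np.array(bot.current_contact_force())-f0
        print(round(s,3),F.round(1),"axial",round(F@UP,1))
        if F@UP>14 or np.linalg.norm(F)>25: break
    st("end")
def release(k,fn):
    bot.set_gripper(1.0);st("open")
    p=np.array(bot.current_ee_pos());R=Ro.from_rotvec(bot.current_tool_rot()).as_matrix()
    bot.line_to(p-.06*R[:,2],max_speed=.12)
    bot.line_to(np.array(bot.current_ee_pos())+[0,0,.13],max_speed=.25)
    snap("wrist",fn+"_w2");snap("side",fn+"_s2")
E
python3 - <<'E'
from h import *
insert(4)
snap("side","f4_s1")
E
python3 - <<'E'
import cv2
p=cv2.imread('pics/f4_s1.png');cv2.imwrite('pics/f4_c.png',cv2.resize(p[150:275,240:370],None,fx=4.5,fy=4.5,interpolation=cv2.INTER_CUBIC))
E
```

```text
0.045 [-0.1  0.6  0.3] axial 0.3
0.04 [-0.5  0.5  0.4] axial 0.2
0.035 [ 0.4 -0.1  1.3] axial 1.3
0.03 [ 0.1 -0.1  1. ] axial 1.0
0.025 [-0.4 -1.2  1. ] axial 0.8
0.02 [ 0.4 -0.5  0.9] axial 1.0
0.015 [ 1.2 -0.6  0.7] axial 1.1
0.01 [-0.3  0.2  0.9] axial 0.7
0.005 [-1.   0.3  0. ] axial -0.3
0.0 [ 1.   1.2 -0.2] axial 0.1
-0.002 [-0.1  0.9  2.3] axial 2.1
-0.004 [1.1 2.3 7.9] axial 7.7
end 25.78 [ 0.6041 -0.0019  0.0807] F [1.022  2.3609 6.0167] op 0.588
```

View pics/f4_c.png

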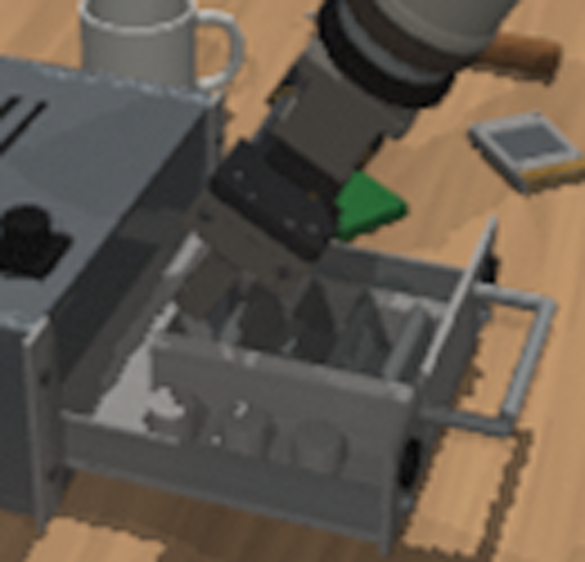

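Smooth to the bottom at the expected depth (contact right past s=0). Push slightly more, then release.

Run:
```python
from h import *
P,r=mpose(SLOT[4]-.006*UP);bot.line_to(P,r,max_speed=.06);st("push")
release(4,"f4")
for m in measure(): print(m)
```

```text
push 26.08 [ 0.6049 -0.002   0.0804] F [1.7184 2.6179 8.9434] op 0.595
open 26.78 [ 0.6013 -0.0015  0.0765] F [ 1.072  -0.3766  0.1907] op 0.998
(array([0.3721, 0.2523]), array([-0.9642, -0.2651]), array([210.4038, 267.875 ]), 0.07990379631519318, 0.05918188765645027)
(array([0.4383, 0.3866]), array([-0.9064, -0.4225]), array([159.3673, 242.0714]), 0.07810454070568085, 0.058959078043699265)
(array([ 0.4681, -0.3111]), array([-0.6082,  0.7938]), array([426.5632, 231.5862]), 0.05849171429872513, 0.08064158260822296)
```

View pics/f4_w2.png

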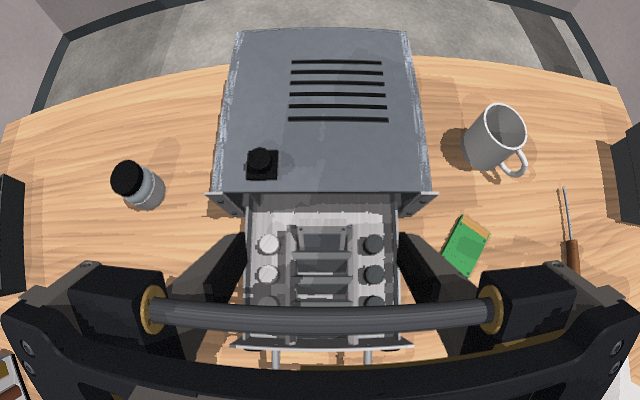

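View pics/f4_s2.png

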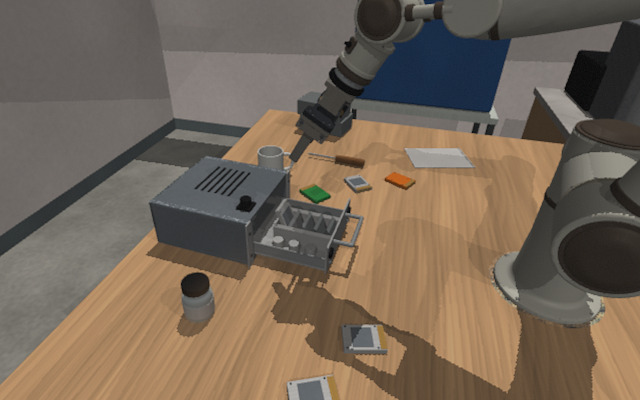

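Slot 4 holds the first module upright (wrist px ≈(320,240)). Next: right-hand module (top px 427,232) into slot 3.

Run:
```python
from h import *
bot.line_to(np.array(bot.current_ee_pos())+[-.05,0,.05],max_speed=.25)
m=measure((.4681,-.3111));print(m)
pick(m[0],m[1])
to_slot(3,"f3")
```

```text
(array([ 0.4681, -0.3111]), array([-0.6082,  0.7938]), array([426.7159, 231.5909]), 0.05849171429872513, 0.08064158260822296)
at 31.74 [ 0.4804 -0.3273  0.0086] F [ 0.3874 -0.2036 -0.5608] op 0.998
gripped 32.41 [ 0.4804 -0.3273  0.0085] F [ 0.3521 -0.0504  0.0958] op 0.59
lifted 33.48 [ 0.48   -0.3268  0.1175] F [-0.0264  0.215  -1.0796] op 0.592
high 35.62 [ 0.6282 -0.004   0.2719] F [-0.5637 -0.4593 -1.5623] op 0.591
pre 36.99 [ 0.5945 -0.0011  0.1394] F [ 0.1013 -0.5207 -1.1667] op 0.592
C [ 0.5909 -0.0009  0.1189] px [[270.0, 234.0], [371.9, 234.1], [285.0, 284.0], [357.2, 284.0]]
```

View pics/f3_w.png

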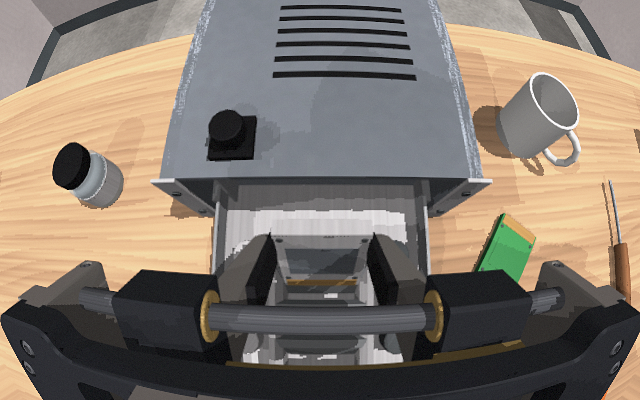

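View pics/f3_s.png

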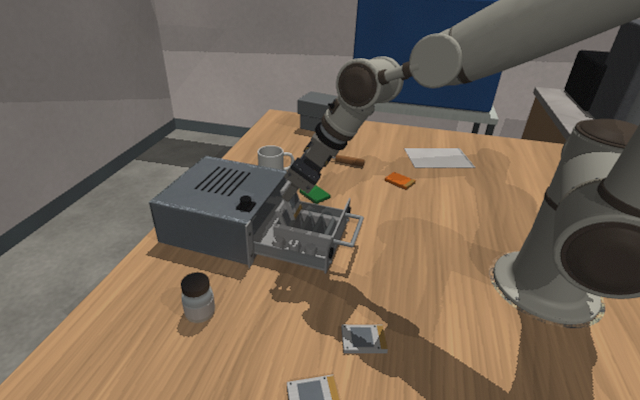

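The plate's edges are again at rows ≈235/285 as predicted. Insert in slot 3.

Run:
```python
from h import *
insert(3,-.006)
release(3,"f3")
bot.line_to(np.array(bot.current_ee_pos())+[-.05,0,.03],max_speed=.25)
d=snap("top","g_top")
for m in measure(d=d): print(m)
p=d["pixels"]
cv2.imwrite('pics/g_crop.png',cv2.resize(p[130:270,245:385],None,fx=4.2,fy=4.2,interpolation=cv2.INTER_CUBIC))
```

```text
0.045 [ 0.3 -1.1 -0.1] axial 0.0
0.04 [ 1.   0.4 -0. ] axial 0.3
0.035 [ 0.3 -0.5  0.1] axial 0.2
0.03 [ 0.2 -0.4 -0. ] axial 0.1
0.025 [ 0.6  0.2 -0.1] axial 0.2
0.02 [ 0.  -0.1  0.1] axial 0.1
0.015 [ 0.8 -0.7  0. ] axial 0.3
0.01 [ 1.5  0.6 -0.5] axial 0.0
0.005 [0.6 0.3 0.1] axial 0.3
0.0 [-0.2 -1.  -0.5] axial -0.5
-0.002 [1.  0.2 3.6] axial 3.7
-0.004 [3.2 3.  9.2] axial 9.7
-0.006 [ 2.5  3.2 10.7] axial 10.8
end 40.49 [ 0.5755 -0.0002  0.0809] F [1.9363 3.3375 9.9689] op 0.591
open 41.19 [0.5715 0.0004 0.0766] F [ 0.4912 -0.1635 -0.28  ] op 0.998
(array([0.4384, 0.3866]), array([-0.9064, -0.4225]), array([159.3673, 242.0612]), 0.07832568883895874, 0.058959078043699265)
```

View pics/g_crop.png

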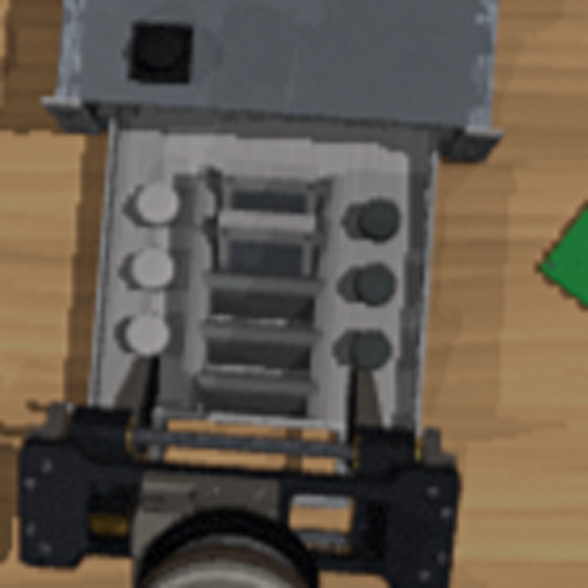

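View pics/f3_s2.png

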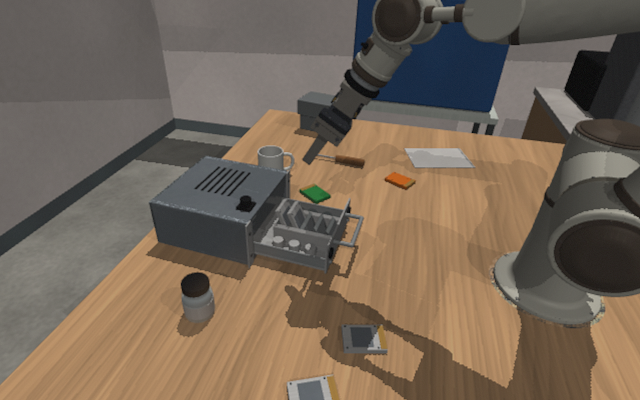

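Slots 4 and 3 both hold a plate. Next: far-left module (top px 159,242) into slot 2; the remaining one is in the arm's shadow here.

Run:
```python
from h import *
m=measure((.4384,.3866));print(m)
assert np.hypot(*(m[0]-[.4384,.3866]))<.05
pick(m[0],m[1])
to_slot(2,"f2")
```

```text
(array([0.4383, 0.3866]), array([-0.9064, -0.4225]), array([159.3673, 242.0714]), 0.07810454070568085, 0.058959078043699265)
at 46.29 [0.4571 0.3953 0.0089] F [-0.2181  0.3041  0.598 ] op 0.999
gripped 46.96 [0.4568 0.3951 0.0085] F [-0.0891 -0.2941 -0.2956] op 0.593
lifted 48.02 [0.4565 0.395  0.1177] F [ 0.2128  0.6729 -0.8907] op 0.592
high 50.37 [ 0.5984 -0.0008  0.2729] F [ 0.6256  0.1225 -0.7729] op 0.589
pre 51.74 [0.5645 0.0007 0.1398] F [-0.3977  0.8766 -1.2643] op 0.593
C [0.561  0.001  0.1188] px [[270.1, 234.0], [371.8, 234.1], [285.1, 283.9], [357.1, 283.9]]
```

View pics/f2_w.png

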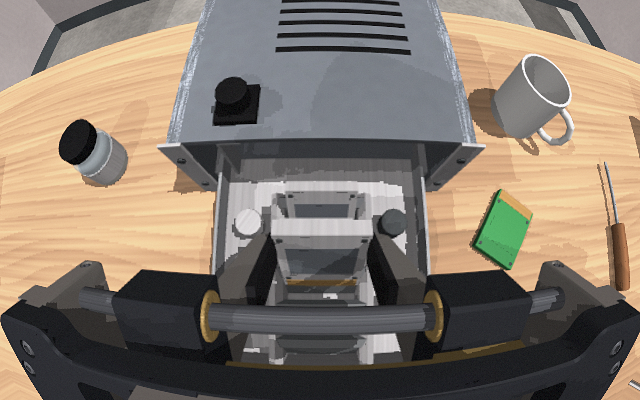

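View pics/f2_s.png

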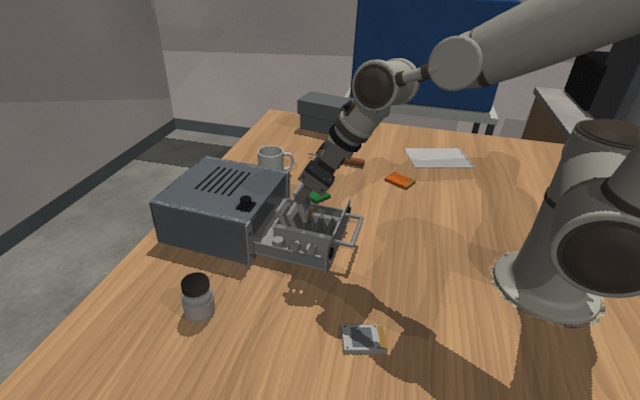

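Grip as predicted (face rows ≈235–285), slots 4/3 occupied behind. Insert in slot 2.

Run:
```python
from h import *
insert(2,-.006)
release(2,"f2")
# clear the remaining module of arm/shadow
bot.line_to(np.array(bot.current_ee_pos())+[0,-.12,.03],max_speed=.25)
d=snap("top","h_top")
for m in measure(d=d): print(m)
```

```text
0.045 [-0.7 -0.2 -0. ] axial -0.3
0.04 [-0.5 -0.2 -0.4] axial -0.5
0.035 [-1.2  0.8 -0.1] axial -0.5
0.03 [-0.3  0.2  0.1] axial 0.0
0.025 [-0.3 -0.6 -0.3] axial -0.3
0.02 [-0.4 -0.5 -0.4] axial -0.5
0.015 [ 0.2 -0.6 -0.4] axial -0.3
0.01 [-0.5  0.1 -0.3] axial -0.5
0.005 [-0.7 -0.5 -0.4] axial -0.6
0.0 [-0.5  0.7  0.3] axial 0.1
-0.002 [0.4 1.3 3.5] axial 3.4
-0.004 [1.3 2.4 7.5] axial 7.5
-0.006 [ 1.7  4.3 11.5] axial 11.3
end 55.24 [0.5454 0.0017 0.0812] F [ 2.3054  4.2827 10.9759] op 0.592
open 55.94 [0.5415 0.0023 0.077 ] F [ 0.1313 -0.2573  0.5513] op 1.002
(array([0.3722, 0.2527]), array([-0.9642, -0.2651]), array([210.3524, 267.9714]), 0.08027686178684235, 0.0585838221013546)
```

View pics/h_top.png

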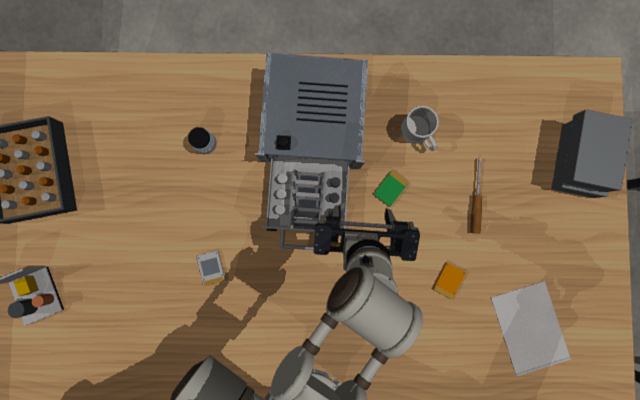

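View pics/f2_w2.png

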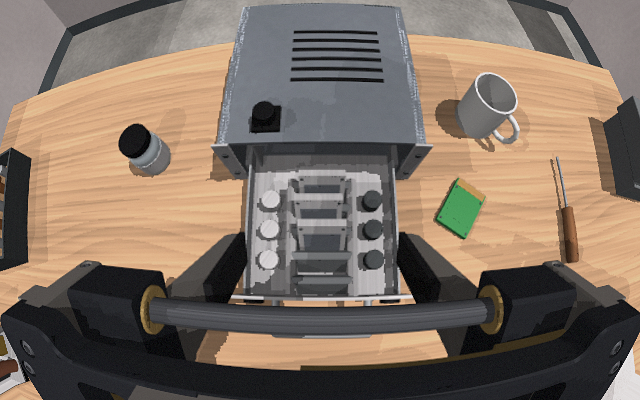

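Three plates stand in slots 4–2 (wrist rows ≈180–225); one module remains at top px (210,268). Into slot 1.

Run:
```python
from h import *
m=measure((.372,.2527));print(m)
assert np.hypot(*(m[0]-[.372,.2527]))<.05
pick(m[0],m[1])
to_slot(1,"f1")
```

```text
(array([0.372 , 0.2526]), array([-0.9642, -0.2651]), array([210.4231, 267.8654]), 0.07990380376577377, 0.0585838221013546)
at 61.09 [0.3916 0.258  0.0085] F [-0.082  -0.002   0.4328] op 0.996
gripped 61.76 [0.3917 0.258  0.0085] F [ 0.4168  1.0566 -0.2846] op 0.591
lifted 62.83 [0.391  0.2578 0.1177] F [ 0.571  -0.6915 -1.0207] op 0.587
high 64.78 [0.5679 0.0012 0.2713] F [-0.0255 -1.2709 -0.9204] op 0.591
pre 66.16 [0.5347 0.0026 0.1393] F [-0.4159 -0.856  -0.8897] op 0.59
C [0.531  0.0029 0.1188] px [[269.9, 234.2], [371.9, 234.2], [284.9, 284.1], [357.1, 284.2]]
```

View pics/f1_w.png

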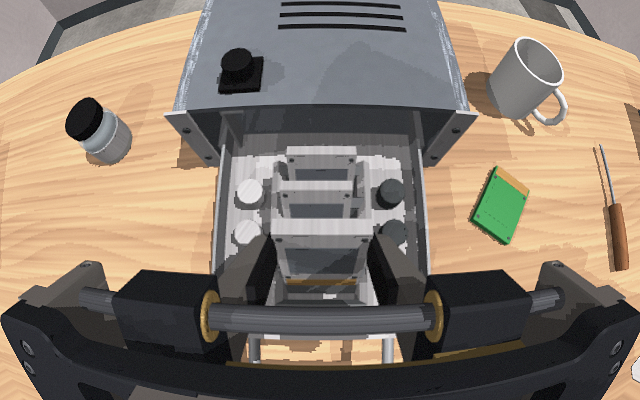

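View pics/f1_s.png

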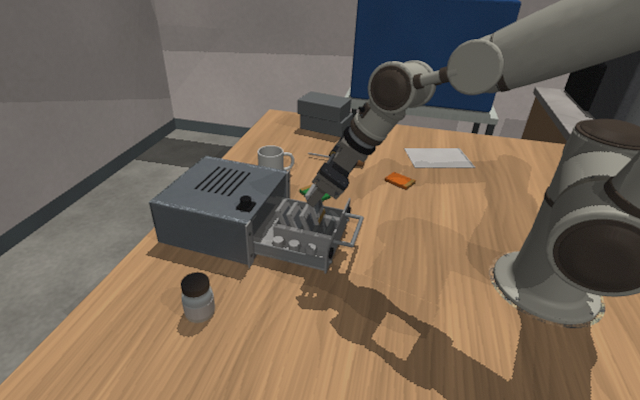

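Run:
```python
from h import *
insert(1,-.006)
release(1,"f1")
bot.goto([.25,-.15,.40],tool(-ez,ex)); st()
d=snap("top","i_top");snap("side","i_side")
print(measure(d=d))
a=cv2.resize(d["pixels"][130:270,245:385],None,fx=2.8,fy=2.8,interpolation=cv2.INTER_CUBIC)
b=cv2.resize(cv2.imread("pics/i_side.png")[165:275,240:370],None,fx=3.08,fy=3.08,interpolation=cv2.INTER_CUBIC)
o=np.zeros((400,800,3),np.uint8);o[:a.shape[0],:a.shape[1]]=a;o[:b.shape[0],395:395+b.shape[1]]=b[:,:405]
cv2.imwrite("pics/i_crop.png",o)
```

```text
0.045 [ 1.3 -1.1 -0.5] axial 0.0
0.04 [-0.2  0.6  0. ] axial -0.1
0.035 [ 1.7 -0.2  0.8] axial 1.3
0.03 [ 0.8 -0.7  1. ] axial 1.2
0.025 [0.4 0.1 0.4] axial 0.5
0.02 [ 1.  -0.   0.6] axial 0.9
0.015 [1.  0.6 0.8] axial 1.1
0.01 [0.9 1.1 0.3] axial 0.6
0.005 [0.5 0.7 0.3] axial 0.4
0.0 [0.6 0.3 0.4] axial 0.6
-0.002 [1.3 0.9 3.5] axial 3.7
-0.004 [2.3 2.8 7.3] axial 7.6
-0.006 [ 2.9  3.8 11.7] axial 11.9
end 69.66 [0.5155 0.0036 0.0805] F [ 2.1389  3.6394 10.3263] op 0.592
open 70.36 [0.5117 0.0042 0.0765] F [0.1419 0.2401 0.2129] op 1.002
 73.64 [ 0.2501 -0.1499  0.3995] F [-0.2023 -0.0461 -0.2694] op 0.999
[]
```

View pics/i_crop.png

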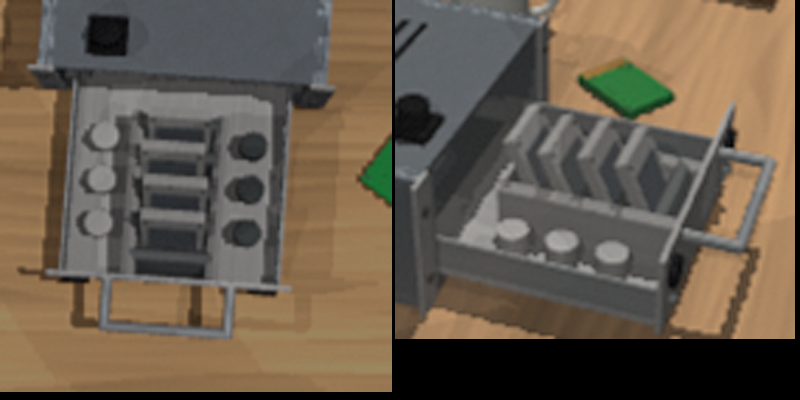

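View pics/f1_w2.png

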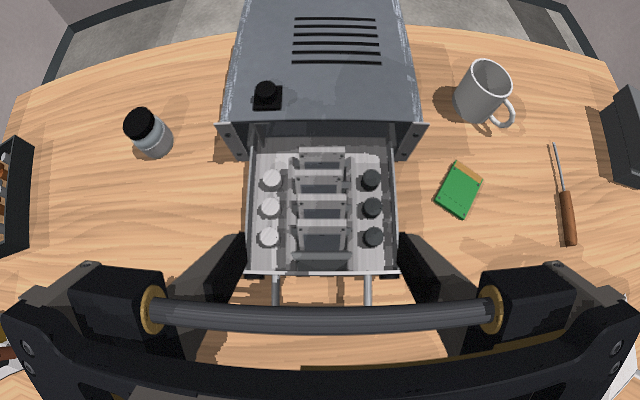

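All four plates stand at equal height, and the bench shows no more modules. Press the release with closed fingers.

Run:
```python
from h import *
bot.set_gripper(0.0,20)
B=np.array([.678,.060,0])
r=tool(-ez,ex)
bot.goto(B+[0,0,.21],r); bot.line_to(B+[0,0,.148],max_speed=.1); st("above")
for z in (.142,.139,.137,.1355,.1345,.1338):
    bot.line_to(B+[0,0,z],max_speed=.05); st(z)
bot.hold(.5)
d=snap("side","j_side");st()
```

```text
above 77.72 [0.6784 0.0599 0.1487] F [ 0.2115 -0.5498 -0.0826] op 0.003
0.142 77.98 [0.6783 0.06   0.1424] F [0.7298 0.6    0.479 ] op 0.004
0.139 78.23 [0.6781 0.06   0.139 ] F [0.5511 0.3031 1.7821] op 0.008
0.137 78.48 [0.6781 0.06   0.1374] F [-1.3097  0.5356  4.3433] op 0.003
0.1355 78.73 [0.6781 0.06   0.1357] F [-0.4676  0.0498  4.7736] op 0.004
0.1345 78.98 [0.6781 0.06   0.1346] F [-0.1465  0.0234  4.3427] op 0.007
0.1338 79.23 [0.6781 0.06   0.1344] F [-2.0848  0.1309  6.6292] op 0.008
 79.78 [0.6781 0.06   0.1344] F [-1.4938  0.4071  6.4107] op 0.006
```

View pics/j_side.png

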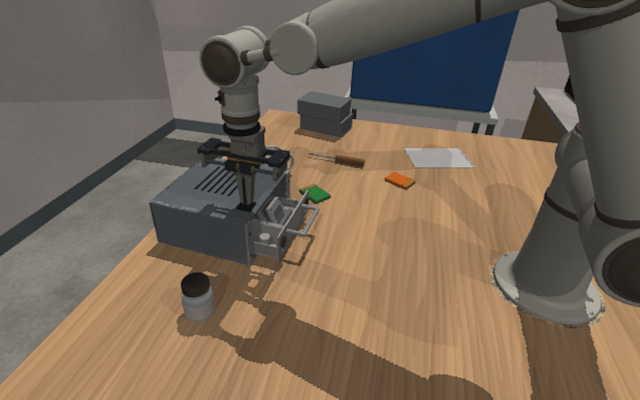

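The button went down 10 mm and the chassis is moving in. Back off, then push the handle bar home.

Run:
```python
from h import *
p=np.array(bot.current_ee_pos())
bot.line_to(p+[0,0,.08],max_speed=.15);bot.hold(1.5)
H=np.array([.4262,.009,0])   # handle when locked out
r=tool(-ez,-ey)
bot.goto(H-.03*ex+[0,0,.20],r)
d=snap("top","k_top");snap("side","k_side")
```

```text
(no output)
```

View pics/k_side.png

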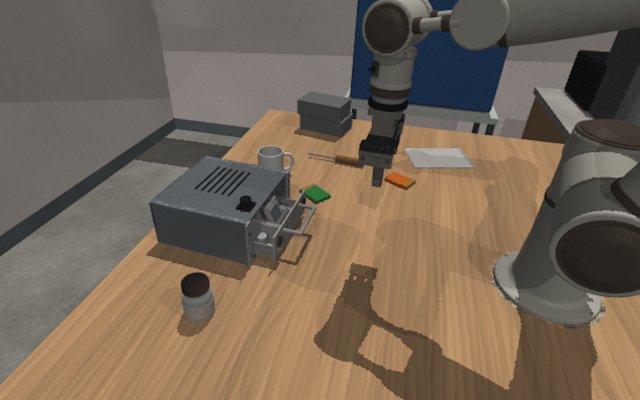

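View pics/k_top.png

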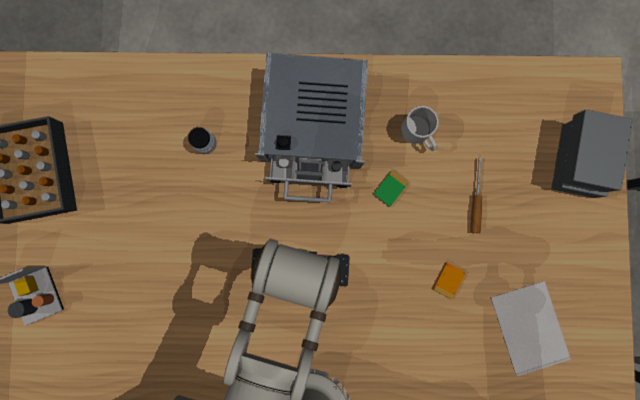

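Run:
```python
from h import *
H0=np.array([.5983,-.0018,0])  # bar at home
z=.05*ez
p=H0-.13*ex
bot.line_to(p+.09*ez+.0*ex,max_speed=.2);bot.line_to(p+z,max_speed=.12);f0=np.array(bot.current_contact_force());st("start")
for g in (.08,.06,.045,.035,.028,.022,.018,.016,.014,.012,.010,.008):
    bot.line_to(H0-g*ex+z,max_speed=.05);F=np.array(bot.current_contact_force())-f0;print(g,bot.current_ee_pos(),F)
    if F@ex<-14: break
bot.hold(.3)
snap("side","l_side");snap("wrist","l_wrist")
```

```text
start 84.61 [0.4689 0.0065 0.0507] F [0.2798 0.245  0.2804] op 0.006
0.08 [0.5182 0.0034 0.0499] [ 1.0391 -1.5583 -0.1688]
0.06 [0.5388 0.002  0.05  ] [-0.3221 -0.8289 -0.4712]
0.045 [0.5539 0.001  0.0501] [-1.0023 -1.1747 -0.4085]
0.035 [0.564  0.0003 0.0501] [-1.4037 -0.8538  0.1974]
0.028 [ 0.5709 -0.0001  0.0501] [-0.073  -0.257  -1.1925]
0.022 [ 0.577  -0.0005  0.0502] [-0.2829  0.3007  0.3947]
0.018 [ 0.5807 -0.0007  0.0501] [-0.2201  0.281  -0.5121]
0.016 [ 0.5826 -0.0008  0.0501] [ 0.1435  0.642  -0.2673]
0.014 [ 0.5843 -0.0009  0.0499] [-1.1668  0.003  -0.2355]
0.012 [ 0.5846 -0.0009  0.0498] [-7.7458 -0.6643  4.7373]
0.01 [ 0.5847 -0.0009  0.0497] [-14.4684  -0.5556  10.8759]
```

View pics/l_side.png

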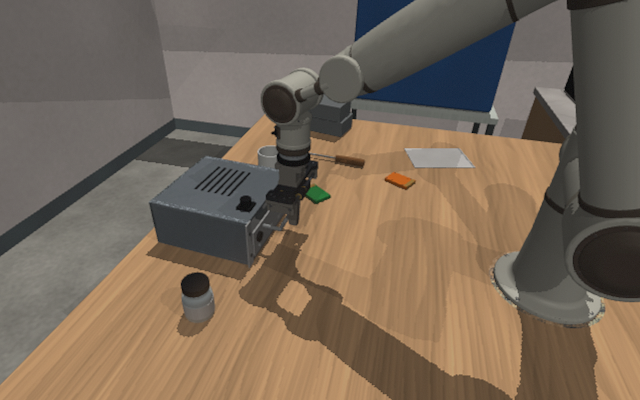

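A hard stop came at 0.5846, about 1 mm past the predicted home position. Retreat and check that it stays.

Run:
```python
from h import *
p=np.array(bot.current_ee_pos())
bot.line_to(p-.06*ex,max_speed=.1);bot.line_to(np.array(bot.current_ee_pos())+.2*ez,max_speed=.25)
bot.goto([.25,-.2,.40],tool(-ez,ex));bot.hold(1.0);st()
d=snap("top","m_top");s=snap("side","m_side")
a=cv2.resize(d["pixels"][130:220,245:385],None,fx=2.8,fy=2.8,interpolation=cv2.INTER_CUBIC)
b=cv2.resize(s["pixels"][150:270,150:310],None,fx=2.5,fy=2.5,interpolation=cv2.INTER_CUBIC)
o=np.zeros((400,800,3),np.uint8);o[:a.shape[0],:a.shape[1]]=a;o[:b.shape[0],395:395+b.shape[1]]=b
cv2.imwrite("pics/m_crop.png",o)
print([m[2] for m in measure(d=d)])
```

```text
94.12 [ 0.25 -0.2   0.4 ] F [ 0.9405 -0.1015 -1.1119] op 0.006
[]
```

View pics/m_crop.png

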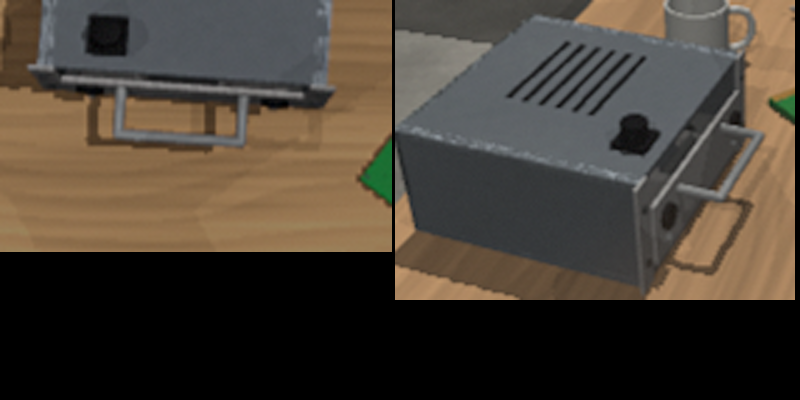

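View pics/m_top.png

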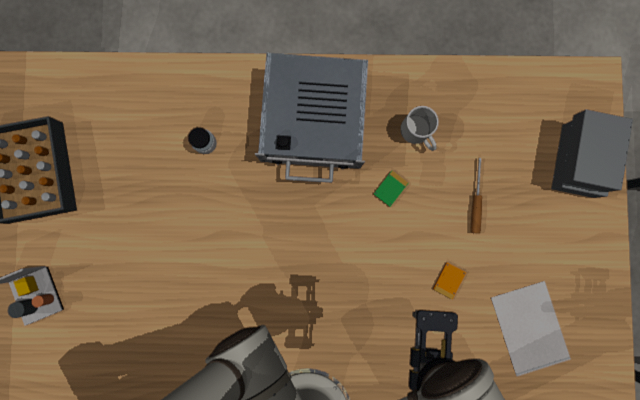

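The panel is flush at the case front, with the handle at top px (308,179). Mug, jar, screwdriver and both decoys haven't moved, and no modules are left on the bench. Handing in.

Run:
```python
from h import *
t=bot.read_camera("top")
print(onz(t,(245+180/2.8,130+140/2.8),.068))
bot.job_done()
```

```text
[ 0.5955 -0.0028  0.068 ]
the job is handed in; nothing more can be done
```

The job is done and handed in at about 94 s of the 208 s allowed. I pulled the chassis out until it locked. All four modules on the bench went into slots 4, 3, 2 and 1, contact edge down. I then pressed the release and pushed the chassis home.

**Seating:** each module met the slot bottom at the expected depth, with 11–12 N along the slot in slots 1–3. In slot 4 I read 7.7 N and then pushed 2 mm further. Before the chassis went in, all four plates stood at the same height. I did not measure their heights, and could not see them once it was closed.

**Chassis:** the push ended on a hard stop about 1 mm past the position I had predicted for home. After I backed off, the top camera put the handle at x = 0.5955, against 0.598 expected, which is within the camera's calibration error. The side view shows the panel flush with the case.

**Not touched:** the mug, jar, screwdriver and the green and orange look-alikes are where they were, and the arm is clear of everything.

**Failed check:** the last module was missed once by the detector because it lay in the arm's shadow. I moved the arm and measured it again before picking it up.

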